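Stack a glue-up on the gluing board for pressing

ROBOT

A 7-joint arm with a two-finger parallel gripper is mounted at the origin on the work surface; the furniture and walls round the work are solid. World frame = base frame: x ahead of the robot, y to its left, z up, the work surface at z = 0. Lengths are in m, angles in rad, forces in N, time in s.
With the tool pointing down it reaches from about 0.4 to 0.75 m from the base axis. Payload 19.5 kg.
Tool frame: the origin (TCP) lies midway between the tips of the shut fingers; the grasp point (between the pads) lies 19 mm behind it; z points along the fingers, y is the line along which they close (so a half turn about z gives the same grasp; the last joint's range is limited). The gripper opens to 85 mm and grips with 20 to 120 N. Pads are 22 mm wide; open, the fingers measure 114 mm over their backs; the gripper's body (76 mm by 85 mm) begins 54 mm behind the grasp point. The pads swing forward as they close: fully open they stand 13 mm farther back than shut.
Start: joints at [-1.167, 0.707, -0.028, 1.485, 0.022, 0.951, -0.075], TCP at [0.248, 0.519, 0.231] pointing down, gripper open.
Joint ranges: [-2.71, 2.71], [-0.32, 2.16], [-1.57, 1.52], [0, 2.45], [-1.46, 4.6], [0, 2.02], [-2.83, 2.83]. Speed limits (rad/s): [1.89, 1.89, 2.57, 2.57, 3.01, 3.01, 3.01].

INTERFACE

Orientations are given as [roll, pitch, yaw] about the fixed x, y, z axes, in that order (R = Rz(yaw) Ry(pitch) Rx(roll)).
In Python, from cell import arm gives the robot as it stands.
- The arm moves only by the shell command python3 -m crank 'ROWS' [OPENING] [FORCE]. ROWS is JSON, a list of rows, each a list of 6 numbers: the shift along the tool's x, y, z in m, then the turn, a rotation vector about the tool's x, y, z in rad. A call has 1 to 12 rows; each row is the pose to reach, as a shift and turn from the pose commanded when the call began, along the tool's axes at that moment; what a row does not reach only later rows make up. A row lasts 1/12 s, in which the tool goes at most 41.7 mm and 7.16 degrees, less where a joint would pass 70% of its speed; a pose out of reach is approached as far as the arm can. A call with a gripper value outside its range is refused whole. OPENING is the opening, from 0 (shut) to 1 (fully open), set as the call begins (- or left out, the last holds). The fingers move at their own pace and stop on an object; FORCE is the grip in N (left out, the last holds). Time passes only in rows, so rows that repeat a pose let the fingers close. It gives the time, the measured TCP pose, the force, the opening and the grip force at its end, in the units of the state.
- arm.observe(): the state, without advancing time (a new reading comes with each control period).
- arm.read_camera(name): name is "side" or "top"; returns the picture (400x640x3 uint8, red, green, blue); there is no depth.
- arm.calibration(name): a dict with "mtx" (3x3 intrinsics, pixels), "view" (4x4, takes a point from world to camera coordinates). Camera axes: x right, y down, z forward; pixel columns grow to the right and rows downward; lengths in m; the calibration is good to about 2 mm. A picture is of the moment at which its call begins. calibration takes no time and is no camera call.
- arm.hand_in(): hands the job in; it is judged then, once.
Trained networks look in the newest picture that a camera, given by its name, has taken for a name from the list of things; names that differ only in an ending like _2 or _b are one class to them, and where a whole thing is asked for, a point or a joint stands for the part that bears it (a point fixed in the world has none). Each returns a list of dicts, best first, with "p" (0 to 1); they miss things now and then, are a little off and sometimes report something else, mostly with a low value. They report only what shows in the picture. A call takes as long as a camera call. They do not tell look-alikes from the thing itself.
- arm.find_in(camera, query): "box" ([left, top, right, bottom] in pixels, round what is visible of it).
- arm.cut_out(camera, query): "mask" (400x640 bool, what is visible of it) and "box" ([left, top, right, bottom] in pixels, round what is visible of it).
The state is a dict: "clock": time; "qpos": joint angles; "joint_velocities": joint speeds; "tau": joint torques, N m; "tcp_pos": TCP position; "ee_rot": TCP orientation; "ft_force": force on the tool from outside, world axes, zero at the start; "moment": the same for the moment, N m; "grip_width": opening from 0.0 (shut) to 1.0 (fully open); "finger_force": force on a finger pad.
Only numpy, scipy, OpenCV 4.12 (cv2) and the standard library are available. Lean on these libraries where they do the work, as an engineer would, in place of code of your own. Each camera call takes 0.05 s, during which the arm holds its last target. There are 200 camera calls.

TASK

Make up the pressing stack on the gluing board: lay the plywood plate flat between the board's two metal end stops, then put the wide flat pine block on the plate, the cork sanding block on the pine block, and last the orange-lidded tub of screws upright on top as the weight, each centred on what is beneath it. The plate and both blocks must lie lengthwise along the board, from stop to stop. Leave the narrow pine stick, the tape roll and the glue bottle where they are.

Things in the scene. Friction and masses are not known exactly. Their poses are not given: they have to be found in the camera images.
- glue_board: fixed dark wooden gluing board with a pale paper sheet in its middle, 120 (x) x 170 (y) x 12 mm; origin at the centre of its underside, z up, y along its length. Its top is 12 mm above the table. At each end a low aluminium bar (the end stop, 100 mm along x, 13 mm thick, 8 mm high above the board's top); the gap between the two bars is 136 mm along y, centred on the origin; nothing stands at the long sides
- plate: loose birch plywood plate with small holes, 68 (x) x 112 (y) x 10 (z) mm, lying flat; origin at the centre of its underside, z up; 45 g. Grasp it across its 68 mm width
- pine_block: loose wide flat pine block, 36 (x) x 52 (y) x 16 (z) mm, lying flat; origin at the centre of its underside, z up; 17 g. Grasp it across the 36 mm
- cork_block: loose brown cork sanding block with a red-brown sheet of sandpaper under it, 38 (x) x 63 (y) x 25 (z) mm, paper side down as it lies; origin at the centre of its underside, z up; 50 g. Grasp it across the 38 mm
- tub: loose squat round white tub of screws with an orange lid (fixed shut), standing upright; body 56 mm across up to 34 mm height, lid 61 mm across from 34 to 42 mm height; origin at the centre of its underside, z up; 90 g. Grasp it across the lid
- pine_stick: bystander, loose: narrow square pine stick, 20 (x) x 60 (y) x 20 (z) mm, origin at the centre of its underside; not part of the stack, stays where it is
- tape: bystander, loose: black tape roll with a tan core, lying flat, 62 mm across, 19 mm high, origin at the centre of its underside; stays where it is
- glue: bystander, loose: cream glue bottle with a red nozzle, standing, 36 mm across, 118 mm high, origin at the centre of its underside; stays where it is
Things that resemble listed ones, but are neither listed nor needed, are in the scene too. Several things have the shape of the cork_block; the one meant has the colours described above.

How it is judged:
By the outcome, as a careful person would: the job done as asked, in the order asked, and still so for the second after the job is handed in, with the robot touching nothing.
It also fails if it takes over 115 s, if anything falls off the work surface, if the arm or the gripper's body presses on something with over 40 N, if the wrist force passes 120 N, or if a joint passes its speed limit or range.

## Working session

There is one attempt and no reset: what is moved stays moved. The work goes in short steps, Python scripts to look and compute and a shell command to move; the robot and the scene stay as the last step left them, time stands still between calls to the robot, and variables do not carry over. Pictures are saved under pics/ and viewed, at most 14 in all, crops included, and the job is handed in when it is done.

```bash
ls; mkdir -p pics; cat > h.py <<'E'
import numpy as np, cv2
from cell import arm
def px2w(cam,u,v,z):
    c=arm.calibration(cam);K=np.array(c["mtx"]);V=np.array(c["view"])
    R,t=V[:3,:3],V[:3,3];d=R.T@np.linalg.solve(K,[u,v,1]);o=-R.T@t
    return o+d*(z-o[2])/d[2]
def save(cam,name,box=None,s=1):
    im=arm.read_camera(cam)[:,:,::-1]
    if box: im=im[box[1]:box[3],box[0]:box[2]]
    cv2.imwrite("pics/"+name,cv2.resize(im,None,fx=s,fy=s,interpolation=cv2.INTER_CUBIC))
E
python3 - <<'E'
from h import *
save("top","t0.png",s=1.25); save("side","s0.png",s=1.25)
o=arm.observe(); print(o)
for cam in("top","side"):
  c=arm.calibration(cam);V=np.array(c["view"]);print(cam,np.round(-V[:3,:3].T@V[:3,3],3))
for n,h in dict(glue_board=.012,plate=.01,pine_block=.016,cork_block=.025,tub=.042,pine_stick=.02,tape=.019,glue=.118).items():
  for r in arm.cut_out("top",n)[:5]:
    if r["p"]<.2: continue
    m=np.argwhere(r["mask"])[:,::-1]
    w=np.array([px2w("top",u,v,h)[:2] for u,v in m[::max(1,len(m)//1500)]],np.float32)
    (c,s,a)=cv2.minAreaRect(w*1000)
    print(n,round(r["p"],2),np.round(r["box"]).astype(int),np.round(c),np.round(s),round(a,1))
E
```

```text
pics
{'clock': 0.1, 'qpos': array([-1.16670147,  0.70702264, -0.02764824,  1.48489517,  0.02198489,
        0.95088232, -0.07550717]), 'joint_velocities': array([-0.00113154, -0.00179821,  0.00068771, -0.00029439,  0.00154946,
       -0.00037914, -0.00066039]), 'tau': array([ 7.96413133e-04, -8.84269309e+01,  1.23656821e+00, -2.36443967e+01,
        1.71183870e-02,  5.13882173e-03, -1.09339894e-04]), 'tcp_pos': array([0.24781815, 0.51862841, 0.23089777]), 'ee_rot': array([-3.14068613e+00, -7.78160154e-06,  2.69580386e+00]), 'ft_force': array([-0.08362856,  0.33337772,  0.16549925]), 'moment': array([-0.02340338, -0.01833367,  0.0045455 ]), 'finger_force': 0.0, 'grip_width': 1.0002313957058488}
top [0.327 0.006 1.039]
side [ 0.265 -0.737  0.737]
glue_board 0.78 [408 218 486 277] [ 432. -317.] [119. 171.] 8.3
plate 0.74 [156 223 210 269] [435. 313.] [118.  72.] 72.0
pine_block 0.76 [344 229 367 260] [440. -94.] [36. 53.] 48.7
cork_block 0.93 [297 211 317 237] [489.  21.] [66. 41.] 5.5
cork_block 0.79 [441 166 463 195] [ 597. -331.] [45. 72.] 44.5
tub 0.56 [347 161 373 186] [ 607. -106.] [62. 60.] 0.6
pine_stick 0.7 [440 165 460 194] [ 598. -332.] [37. 68.] 50.4
pine_stick 0.47 [254 172 284 183] [598. 112.] [25. 59.] 5.9
pine_stick 0.21 [159 226 210 266] [434. 309.] [114.  67.] 72.0
tape 0.77 [165 162 193 190] [604. 337.] [65. 61.] 48.3
glue 0.73 [254 231 271 252] [429. 109.] [35. 30.] 46.0
```

View pics/t0.png

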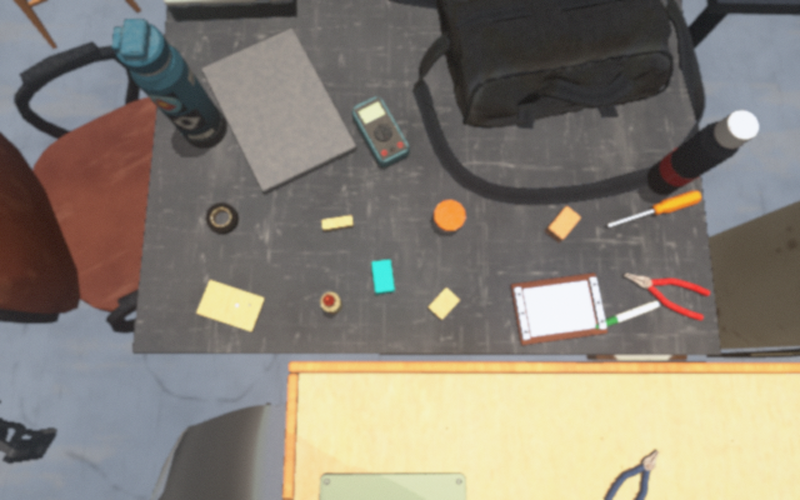

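View pics/s0.png

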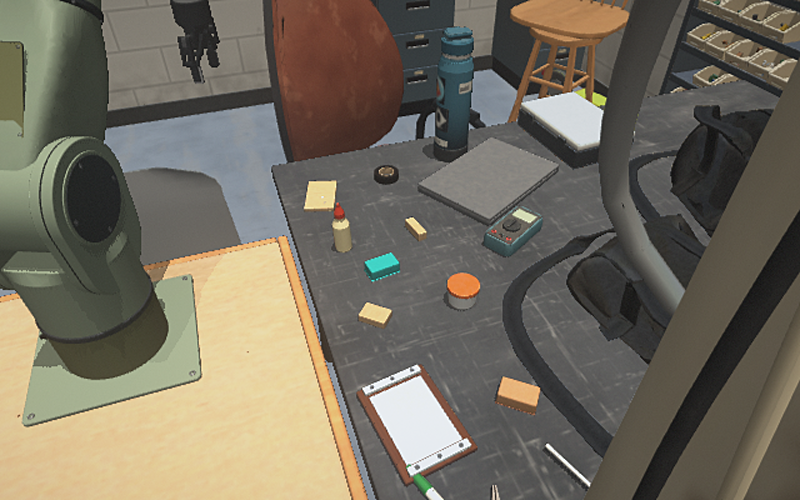

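The top view shows the board at (558,308) in the 1.25x picture, the plate at (230,305), the pine block at (445,303), the orange-brown cork block at (564,222), with a teal decoy at (383,276), and the tub at (450,215). The networks agree. Next I refine the poses by fitting known-size silhouettes in both cameras.

```bash
cat > fit.py <<'E'
from h import *
from scipy.optimize import minimize
D=dict(glue_board=(.12,.17,0,.012),plate=(.068,.112,0,.01),pine_block=(.036,.052,0,.016),cork_block=(.038,.063,0,.025),tub=(.06,.06,0,.042))
def hull(cam,p,d,z0):
    x,y,a=p[0],p[1],p[2]
    if d[0]==d[1]: q=[(r*np.cos(t),r*np.sin(t),h) for r,h in((.028,0),(.028,.034),(.0305,.034),(.0305,.042)) for t in np.arange(0,6.28,.2)]
    else: q=[(sx*d[0]/2,sy*d[1]/2,h) for sx in(-1,1) for sy in(-1,1) for h in(0,d[3])]
    q=np.array(q);c,s=np.cos(a),np.sin(a)
    w=np.c_[x+c*q[:,0]-s*q[:,1],y+s*q[:,0]+c*q[:,1],z0+q[:,2]]
    k=arm.calibration(cam);V=np.array(k["view"]);P=(V[:3,:3]@w.T).T+V[:3,3];P=(np.array(k["mtx"])@P.T).T
    return cv2.convexHull((P[:,:2]/P[:,2:]).astype(np.float32))[:,0]
def fit(n,guess,z0=0,cams=("top","side")):
    """guess in mm, deg -> per-camera and joint fits"""
    d=D[n];M={}
    for cam in cams:
        arm.read_camera(cam)
        best=None
        g=hull(cam,[guess[0]/1e3,guess[1]/1e3,np.radians(guess[2])],d,z0).mean(0)
        for r in arm.cut_out(cam,n):
            b=r["box"];e=np.hypot((b[0]+b[2])/2-g[0],(b[1]+b[3])/2-g[1])
            if r["p"]>.15 and e<25 and (best is None or e<best[0]): best=(e,r)
        if best: M[cam]=best[1]["mask"]
    def iou(cam,p):
        S=6;m=M[cam];ys,xs=np.where(m);x0,y0=xs.min()-10,ys.min()-10
        W,H=xs.max()+10-x0,ys.max()+10-y0
        c=np.zeros((H*S,W*S),np.uint8);h=((hull(cam,p,d,z0)-[x0,y0]+.5)*S)
        cv2.fillConvexPoly(c,np.round(h*16).astype(np.int32),1,shift=4)
        pad=np.pad(m,12)[y0+12:y0+12+H,x0+12:x0+12+W]
        big=np.repeat(np.repeat(pad,S,0),S,1)
        return (big&(c>0)).sum()/(big|(c>0)).sum()
    for use in [[c] for c in M]+([list(M)] if len(M)>1 else []):
        f=lambda v:-sum(iou(c,[v[0]/1e3,v[1]/1e3,np.radians(v[2])]) for c in use)/len(use)
        g=np.array(guess,float);sx=np.vstack([g,g+[6,0,0],g+[0,6,0],g+[0,0,8]])
        r=minimize(f,g,method="Nelder-Mead",options=dict(initial_simplex=sx,xatol=.1,fatol=1e-4))
        print(n,use,np.round(r.x,1),"iou",round(-r.fun,3))
E
python3 - <<'E'
from fit import *
fit("glue_board",(432,-317,8.3));fit("plate",(435,313,-18));fit("pine_block",(440,-94,48.7));fit("cork_block",(597,-331,44.5));fit("tub",(607,-106,0))
E
```

```text
glue_board ['top'] [ 432.9 -317.8    8. ] iou 0.968
plate ['top'] [435.2 312.9 -17.8] iou 0.96
plate ['side'] [435.2 315.2 -17.1] iou 0.903
plate ['top', 'side'] [435.  313.2 -17.5] iou 0.928
pine_block ['top'] [440.8 -94.9  47.7] iou 0.934
pine_block ['side'] [441.5 -94.4  47.1] iou 0.942
pine_block ['top', 'side'] [440.9 -94.8  47.8] iou 0.934
cork_block ['top'] [ 600.4 -334.6   47.6] iou 0.916
cork_block ['side'] [ 599.7 -335.4   49.6] iou 0.954
cork_block ['top', 'side'] [ 600.  -334.9   48.4] iou 0.929
tub ['top'] [ 612.2 -105.3   -4.5] iou 0.815
tub ['side'] [ 608.3 -104.1   -4. ] iou 0.918
tub ['top', 'side'] [ 609.1 -105.    -3.7] iou 0.861
```

```bash
cat > go.py <<'E'
import sys,numpy as np
from scipy.spatial.transform import Rotation as Ro
from cell import arm
# x y z (mm) yaw(deg): one or more targets; shift/turn from present pose
def go(*ts):
    o=arm.observe();R=Ro.from_euler("xyz",o["ee_rot"]);p=o["tcp_pos"]
    print("t%.2f"%o["clock"],np.round(p*1e3,1),np.round(np.degrees(o["ee_rot"]),1),"w%.3f"%o["grip_width"],"f%.1f"%o["finger_force"],np.round(o["ft_force"],1))
    for t in ts:
        T=Ro.from_euler("xyz",[180,0,t[3]],degrees=True)
        print(t,np.round(R.inv().apply(np.array(t[:3])/1e3-p),4),np.round((R.inv()*T).as_rotvec(),4))
if __name__=="__main__":
    v=list(map(float,sys.argv[1:]));go(*[v[i:i+4] for i in range(0,len(v),4)])
E
python3 go.py 435 313 110 72.5
```

```text
t1.50 [247.9 518.7 231.3] [-180.     0.   154.5] w1.001 f0.0 [ 0.5 -0.1  0.5]
[435.0, 313.0, 110.0, 72.5] [-0.2575 -0.1049  0.1213] [-1.0000e-04  2.0000e-04  1.4304e+00]
```

```bash
python3 -m crank '[[-0.2575,-0.105,0.121,0,0,1.43],[-0.2575,-0.105,0.121,0,0,1.43],[-0.2575,-0.105,0.121,0,0,1.43],[-0.2575,-0.105,0.121,0,0,1.43],[-0.2575,-0.105,0.121,0,0,1.43],[-0.2575,-0.105,0.121,0,0,1.43],[-0.2575,-0.105,0.121,0,0,1.43],[-0.2575,-0.105,0.121,0,0,1.43],[-0.2575,-0.105,0.121,0,0,1.43],[-0.2575,-0.105,0.121,0,0,1.43],[-0.2575,-0.105,0.121,0,0,1.43],[-0.2575,-0.105,0.121,0,0,1.43]]' 1 40; python3 go.py 435 313 -4 72.5; python3 - <<'E'
from h import *
save("side","s1.png",(180,60,460,240),2.5)
E
```

```text
clock: 2.5
tcp_pos: [0.435, 0.3131, 0.1102]
ee_rot: [-3.142, 0.0, 1.258]
ft_force: [-0.3, 0.5, -0.3]
grip_width: 1.004
finger_force: 0.0
t2.50 [435.  313.1 110.2] [-180.     0.    72.1] w1.004 f0.0 [-0.3  0.5 -0.3]
[435.0, 313.0, -4.0, 72.5] [-1.000e-04  0.000e+00  1.142e-01] [-0.      0.     -0.0071]
```

View pics/s1.png

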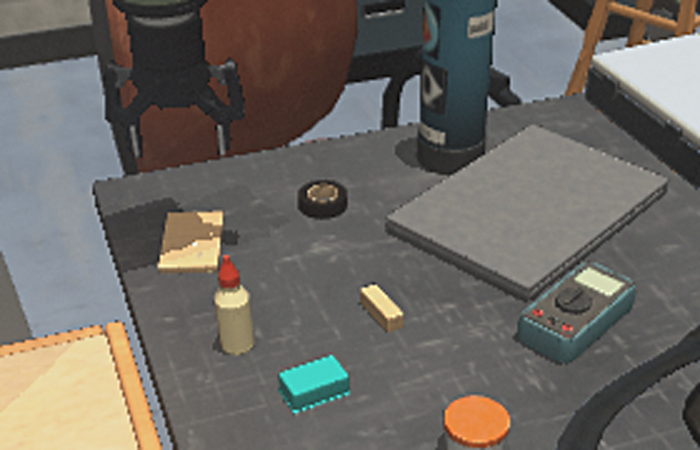

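The gripper (175,80 in the crop) hangs above the plate (192,240), with its fingers across the width. Descending.

```bash
python3 -m crank '[[0,0,0.04,0,0,0],[0,0,0.08,0,0,0],[0,0,0.1,0,0,0],[0,0,0.108,0,0,0],[0,0,0.112,0,0,0],[0,0,0.114,0,0,0],[0,0,0.114,0,0,0]]' 1 40; python3 -m crank '[[0,0,0,0,0,0],[0,0,0,0,0,0],[0,0,0,0,0,0],[0,0,0,0,0,0],[0,0,0,0,0,0],[0,0,0,0,0,0],[0,0,0,0,0,0],[0,0,0,0,0,0]]' 0 40
```

```text
clock: 3.13
tcp_pos: [0.4354, 0.3133, -0.0028]
ee_rot: [3.141, -0.001, 1.266]
ft_force: [0.2, 0.2, 0.3]
grip_width: 1.005
finger_force: 0.0
clock: 3.8
tcp_pos: [0.4354, 0.3134, -0.0023]
ee_rot: [3.141, -0.001, 1.266]
ft_force: [-1.4, -1.4, 15.1]
grip_width: 0.781
finger_force: 40.9
```

```bash
python3 -m crank '[[0,0,-0.02,0,0,0],[0,0,-0.05,0,0,0],[0,0,-0.09,0,0,0],[0,0,-0.13,0,0,0],[0,0,-0.17,0,0,0],[0,0,-0.2,0,0,0],[0,0,-0.2,0,0,0]]'; python3 go.py 455 0 198 90 433 -318 198 98
```

```text
clock: 4.38
tcp_pos: [0.4365, 0.3139, 0.2024]
ee_rot: [3.137, -0.007, 1.266]
ft_force: [1.0, -0.0, -1.0]
grip_width: 0.779
finger_force: 46.4
t4.38 [436.5 313.9 202.4] [179.7  -0.4  72.5] w0.779 f46.4 [ 1. -0. -1.]
[455.0, 0.0, 198.0, 90.0] [-0.2939  0.1118  0.0029] [ 0.0058 -0.006  -0.3049]
[433.0, -318.0, 198.0, 98.0] [-0.6038  0.1863  0.0012] [ 0.0062 -0.0056 -0.4445]
```

```bash
python3 -m crank '[[-0.02,0.008,0,0,0,-0.02],[-0.05,0.019,0,0,0,-0.05],[-0.08,0.03,0,0,0,-0.08],[-0.11,0.042,0,0,0,-0.11],[-0.14,0.053,0,0,0,-0.14],[-0.17,0.065,0,0,0,-0.17],[-0.2,0.076,0,0,0,-0.2],[-0.23,0.088,0,0,0,-0.23],[-0.26,0.099,0,0,0,-0.27],[-0.29,0.11,0,0,0,-0.3],[-0.31,0.115,0,0,0,-0.3],[-0.31,0.115,0,0,0,-0.3]]'; python3 go.py  433 -318 198 98
```

```text
clock: 5.38
tcp_pos: [0.4513, -0.0215, 0.197]
ee_rot: [3.141, 0.002, 1.561]
ft_force: [0.0, -0.2, -1.2]
grip_width: 0.775
finger_force: 46.3
t5.38 [451.3 -21.5 197. ] [1.799e+02 1.000e-01 8.940e+01] w0.775 f46.3 [ 0.  -0.2 -1.2]
[433.0, -318.0, 198.0, 98.0] [-0.2967 -0.0153 -0.0005] [ 0.0009  0.0017 -0.1498]
```

```bash
python3 -m crank '[[-0.02,-0.001,0,0,0,-0.01],[-0.05,-0.003,0,0,0,-0.03],[-0.08,-0.004,0,0,0,-0.04],[-0.11,-0.006,0,0,0,-0.06],[-0.14,-0.007,0,0,0,-0.07],[-0.17,-0.009,0,0,0,-0.09],[-0.2,-0.01,0,0,0,-0.1],[-0.23,-0.012,0,0,0,-0.12],[-0.26,-0.013,0,0,0,-0.13],[-0.285,-0.015,0,0,0,-0.15],[-0.297,-0.015,0,0,0,-0.15],[-0.297,-0.015,0,0,0,-0.15]]'; python3 go.py  433 -318 30 98; python3 - <<'E'
from h import *
save("side","s2.png",(200,120,500,400),2.1)
E
```

```text
clock: 6.38
tcp_pos: [0.4347, -0.3161, 0.1965]
ee_rot: [3.142, 0.001, 1.713]
ft_force: [-0.2, -0.2, -0.3]
grip_width: 0.776
finger_force: 46.3
t6.38 [ 434.7 -316.1  196.5] [1.80e+02 1.00e-01 9.81e+01] w0.776 f46.3 [-0.2 -0.2 -0.3]
[433.0, -318.0, 30.0, 98.0] [-0.0014 -0.0019  0.1666] [0.     0.0013 0.0025]
```

View pics/s2.png

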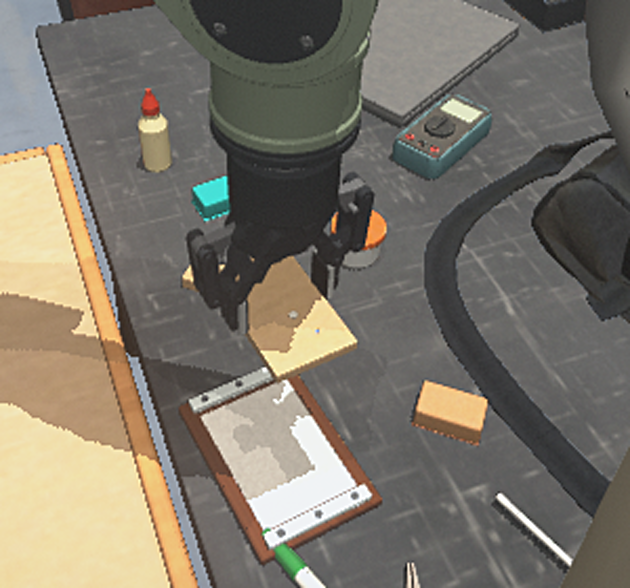

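The plate is held level and aligned with the board. Lowering it.

```bash
python3 -m crank '[[-0.001,-0.002,0.03,0,0,0],[-0.001,-0.002,0.07,0,0,0],[-0.001,-0.002,0.11,0,0,0],[-0.001,-0.002,0.14,0,0,0],[-0.001,-0.002,0.16,0,0,0],[-0.001,-0.002,0.172,0,0,0],[-0.001,-0.002,0.178,0,0,0],[-0.001,-0.002,0.182,0,0,0],[-0.001,-0.002,0.184,0,0,0],[-0.001,-0.002,0.184,0,0,0],[-0.001,-0.002,0.184,0,0,0]]'; python3 go.py 433 -318 10 98
```

```text
clock: 7.35
tcp_pos: [0.4337, -0.3156, 0.0132]
ee_rot: [3.141, 0.001, 1.716]
ft_force: [0.0, -0.3, 0.2]
grip_width: 0.777
finger_force: 46.3
t7.35 [ 433.7 -315.6   13.2] [1.799e+02 1.000e-01 9.830e+01] w0.777 f46.3 [ 0.  -0.3  0.2]
[433.0, -318.0, 10.0, 98.0] [-0.0023 -0.001   0.0032] [0.0009 0.001  0.0054]
```

```bash
python3 -m crank '[[-0.002,-0.001,0.001,0,0,0.003],[-0.002,-0.001,0.002,0,0,0.005],[-0.002,-0.001,0.003,0,0,0.005],[-0.002,-0.001,0.003,0,0,0.005],[-0.002,-0.001,0.003,0,0,0.005]]'; python3 -m crank '[[0,0,0,0,0,0],[0,0,0,0,0,0],[0,0,0,0,0,0],[0,0,0,0,0,0],[0,0,0,0,0,0]]' 1;  python3 -m crank '[[0,0,-0.03,0,0,0],[0,0,-0.07,0,0,0],[0,0,-0.11,0,0,0],[0,0,-0.14,0,0,0],[0,0,-0.14,0,0,0]]'; python3 go.py 441 -95 130 137.8
```

```text
clock: 7.77
tcp_pos: [0.4326, -0.3179, 0.0098]
ee_rot: [3.141, 0.001, 1.71]
ft_force: [-2.1, -0.4, 9.4]
grip_width: 0.775
finger_force: 47.3
clock: 8.18
tcp_pos: [0.4325, -0.3175, 0.0093]
ee_rot: [-3.141, 0.0, 1.711]
ft_force: [-0.4, 0.7, 0.1]
grip_width: 0.998
finger_force: 0.0
clock: 8.6
tcp_pos: [0.434, -0.3187, 0.1546]
ee_rot: [3.136, 0.005, 1.711]
ft_force: [0.5, -0.1, 0.9]
grip_width: 0.994
finger_force: 0.0
t8.60 [ 434.  -318.7  154.6] [179.7   0.3  98. ] w0.994 f0.0 [ 0.5 -0.1  0.9]
[441.0, -95.0, 130.0, 137.8] [0.2207 0.0379 0.0237] [ 0.0034  0.0067 -0.6945]
```

```bash
python3 -m crank '[[0.02,0.004,0,0,0,-0.06],[0.05,0.009,0,0,0,-0.16],[0.08,0.014,0.005,0,0,-0.26],[0.11,0.019,0.01,0,0,-0.36],[0.14,0.024,0.015,0,0,-0.46],[0.17,0.029,0.02,0,0,-0.56],[0.2,0.034,0.02,0,0,-0.65],[0.215,0.037,0.023,0,0,-0.69],[0.221,0.038,0.023,0,0,-0.6945],[0.221,0.038,0.023,0,0,-0.6945],[0.221,0.038,0.023,0,0,-0.6945]]' 0.65; python3 - <<'E'
from fit import *
from go import go
fit("plate",(433,-318,8),.012); fit("glue_board",(433,-318,8))
save("top","t1.png",(380,190,520,300),5)
go((441,-95,3,137.8))
E
```

```text
clock: 9.52
tcp_pos: [0.4393, -0.0942, 0.1264]
ee_rot: [-3.141, 0.0, 2.403]
ft_force: [0.1, -0.4, 0.7]
grip_width: 0.645
finger_force: 0.0
plate ['side'] [ 432.  -317.6    7. ] iou 0.959
glue_board ['side'] [ 431.6 -316.3    7.9] iou 0.596
t9.97 [439.3 -93.6 126.3] [-180.     0.   137.8] w0.653 f0.0 [-0.5 -0.1  0.6]
(441, -95, 3, 137.8) [-2.200e-03  1.000e-04  1.233e-01] [-0.0001  0.0001 -0.0003]
```

View pics/t1.png

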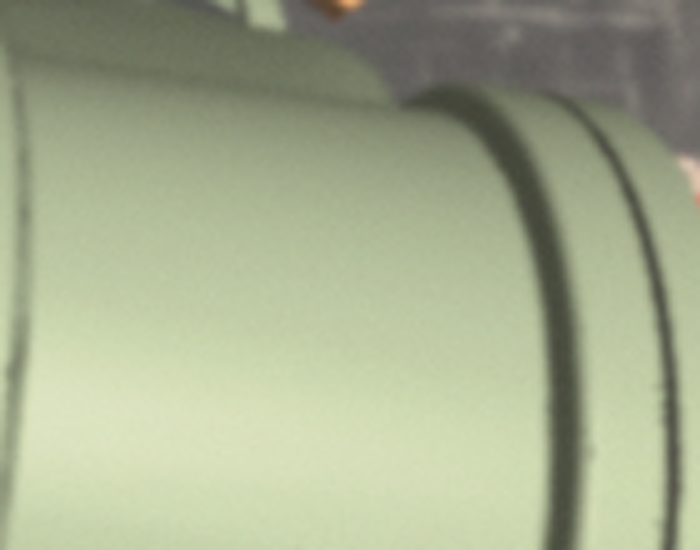

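The arm hides the board in this top crop. The side-view fit puts the plate at (432,-317.6), 7°, so it is well placed. Now grasping the pine block.

```bash
python3 -m crank '[[-0.002,0,0.03,0,0,0],[-0.002,0,0.07,0,0,0],[-0.002,0,0.1,0,0,0],[-0.002,0,0.115,0,0,0],[-0.002,0,0.121,0,0,0],[-0.002,0,0.123,0,0,0],[-0.002,0,0.123,0,0,0]]'; python3 -m crank '[[0,0,0,0,0,0],[0,0,0,0,0,0],[0,0,0,0,0,0],[0,0,0,0,0,0],[0,0,0,0,0,0],[0,0,0,0,0,0],[0,0,0,0,0,0],[0,0,0,0,0,0]]' 0 30; python3 -m crank '[[0,0,-0.02,0,0,0],[0,0,-0.05,0,0,0],[0,0,-0.09,0,0,0],[0,0,-0.12,0,0,0],[0,0,-0.12,0,0,0]]'; python3 go.py 432.5 -318 124 98
```

```text
clock: 10.55
tcp_pos: [0.441, -0.0949, 0.0037]
ee_rot: [-3.142, 0.0, 2.405]
ft_force: [-0.7, -0.9, 0.1]
grip_width: 0.653
finger_force: 0.0
clock: 11.22
tcp_pos: [0.4414, -0.0949, 0.0045]
ee_rot: [3.141, 0.002, 2.405]
ft_force: [-1.8, -0.3, 9.1]
grip_width: 0.418
finger_force: 29.4
clock: 11.63
tcp_pos: [0.4424, -0.0953, 0.1288]
ee_rot: [3.138, 0.006, 2.405]
ft_force: [0.5, 0.2, -0.7]
grip_width: 0.414
finger_force: 31.1
t11.63 [442.4 -95.3 128.8] [179.8   0.4 137.8] w0.414 f31.1 [ 0.5  0.2 -0.7]
[432.5, -318.0, 124.0, 98.0] [-0.1423 -0.1717  0.005 ] [0.006  0.0049 0.6944]
```

```bash
python3 -m crank '[[-0.01,-0.012,0,0,0,0.06],[-0.028,-0.034,0,0,0,0.15],[-0.046,-0.056,0,0,0,0.24],[-0.064,-0.077,0,0,0,0.33],[-0.082,-0.099,0,0,0,0.42],[-0.1,-0.12,0,0,0,0.5],[-0.118,-0.142,0.005,0,0,0.58],[-0.132,-0.16,0.005,0,0,0.65],[-0.139,-0.168,0.005,0,0,0.69],[-0.1423,-0.1717,0.005,0,0,0.6944],[-0.1423,-0.1717,0.005,0,0,0.6944]]'; python3 go.py 432.5 -318 28 97.8
```

```text
clock: 12.55
tcp_pos: [0.431, -0.3177, 0.1187]
ee_rot: [3.141, 0.0, 1.712]
ft_force: [-0.2, 0.5, -0.6]
grip_width: 0.413
finger_force: 31.1
t12.55 [ 431.  -317.7  118.7] [180.    0.   98.1] w0.413 f31.1 [-0.2  0.5 -0.6]
[432.5, -318.0, 28.0, 97.8] [-0.0005  0.0014  0.0907] [0.0005 0.0004 0.0048]
```

```bash
python3 -m crank '[[0,0.001,0.02,0,0,0.004],[0,0.001,0.05,0,0,0.004],[0,0.001,0.07,0,0,0.004],[0,0.001,0.08,0,0,0.004],[0,0.001,0.086,0,0,0.004],[0,0.001,0.089,0,0,0.004],[0,0.001,0.091,0,0,0.004],[0,0.001,0.091,0,0,0.004],[0,0.001,0.091,0,0,0.004]]'; python3 go.py 432.5 -318 26.3 97.8
```

```text
clock: 13.3
tcp_pos: [0.4323, -0.3175, 0.0281]
ee_rot: [3.141, 0.001, 1.707]
ft_force: [0.2, -0.2, -0.5]
grip_width: 0.411
finger_force: 31.1
t13.30 [ 432.3 -317.5   28.1] [180.    0.   97.8] w0.411 f31.1 [ 0.2 -0.2 -0.5]
[432.5, -318.0, 26.3, 97.8] [-0.0005  0.0001  0.0018] [0.0008 0.0008 0.0002]
```

```bash
python3 -m crank '[[0,0,0.001,0,0,0],[0,0,0.0015,0,0,0],[0,0,0.002,0,0,0],[0,0,0.002,0,0,0]]'; python3 -m crank '[[0,0,0,0,0,0],[0,0,0,0,0,0],[0,0,0,0,0,0],[0,0,0,0,0,0]]' 0.65;  python3 -m crank '[[0,0,-0.02,0,0,0],[0,0,-0.06,0,0,0],[0,0,-0.1,0,0,0],[0,0,-0.12,0,0,0],[0,0,-0.12,0,0,0]]'; python3 go.py 600 -335 130 138.4
```

```text
clock: 13.63
tcp_pos: [0.4321, -0.3175, 0.0261]
ee_rot: [3.141, 0.001, 1.707]
ft_force: [-2.2, 1.5, 13.8]
grip_width: 0.414
finger_force: 32.6
clock: 13.97
tcp_pos: [0.4319, -0.3174, 0.0253]
ee_rot: [-3.141, 0.0, 1.707]
ft_force: [-0.8, -0.7, -1.0]
grip_width: 0.654
finger_force: 0.0
clock: 14.38
tcp_pos: [0.4331, -0.3183, 0.1494]
ee_rot: [3.137, 0.004, 1.707]
ft_force: [0.6, 0.8, 0.8]
grip_width: 0.649
finger_force: 0.0
t14.38 [ 433.1 -318.3  149.4] [179.8   0.2  97.8] w0.649 f0.0 [0.6 0.8 0.8]
[600.0, -335.0, 130.0, 138.4] [-0.0391  0.163   0.0203] [ 0.0027  0.0054 -0.7088]
```

```bash
python3 -m crank '[[-0.004,0.015,0,0,0,-0.06],[-0.009,0.038,0,0,0,-0.16],[-0.014,0.06,0.005,0,0,-0.26],[-0.02,0.083,0.01,0,0,-0.36],[-0.025,0.105,0.015,0,0,-0.46],[-0.03,0.128,0.02,0,0,-0.56],[-0.036,0.15,0.02,0,0,-0.65],[-0.039,0.16,0.02,0,0,-0.7],[-0.039,0.163,0.02,0,0,-0.709],[-0.039,0.163,0.02,0,0,-0.709],[-0.039,0.163,0.02,0,0,-0.709]]'; python3 - <<'E'
from fit import *
from go import go
fit("pine_block",(432,-318,8),.022); fit("plate",(433,-318,8),.012)
save("top","t2.png",(380,140,520,290),4)
save("side","s3.png",(220,220,480,400),3)
go((600,-335,12,138.4))
E
```

```text
clock: 15.3
tcp_pos: [0.598, -0.3339, 0.125]
ee_rot: [-3.141, -0.001, 2.414]
ft_force: [0.1, -0.5, 0.6]
grip_width: 0.652
finger_force: 0.0
pine_block ['side'] [ 431.5 -316.6    9.1] iou 0.954
plate ['top'] [ 433.7 -318.     8. ] iou 0.4
plate ['side'] [ 431.8 -317.7    7.6] iou 0.677
plate ['top', 'side'] [ 432.2 -317.7    7.3] iou 0.535
t15.80 [ 598.6 -333.9  125.4] [-180.     0.   138.4] w0.648 f0.0 [ 0.  -0.1  0.3]
(600, -335, 12, 138.4) [-1.700e-03  1.000e-04  1.134e-01] [-0.0001  0.      0.0001]
```

View pics/s3.png

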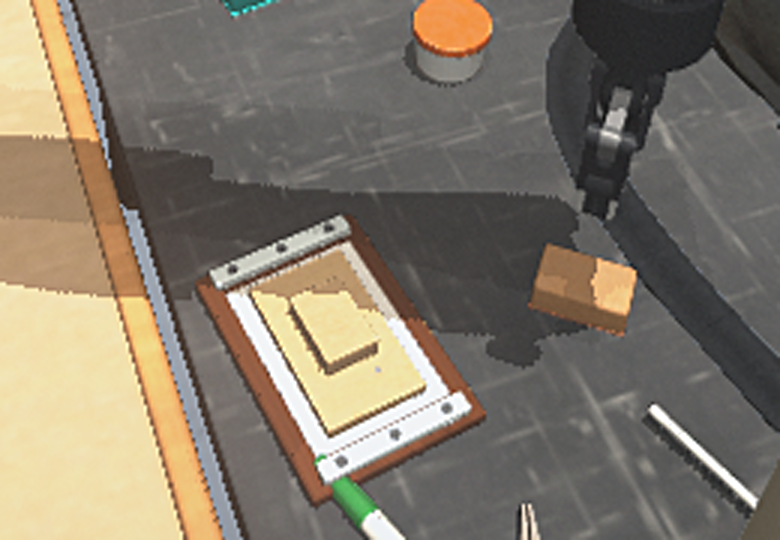

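The pine block sits centred and aligned on the plate (crop 335,330). The cork block at (583,285) lies close to the bag strap, so I narrow the opening and grip high.

```bash
python3 -m crank '[[-0.002,0,0.02,0,0,0],[-0.002,0,0.05,0,0,0],[-0.002,0,0.08,0,0,0],[-0.002,0,0.095,0,0,0],[-0.002,0,0.1,0,0,0],[-0.002,0,0.1,0,0,0]]' 0.56; python3 go.py 600 -335 11 138.4
```

```text
clock: 16.3
tcp_pos: [0.6, -0.3351, 0.0249]
ee_rot: [-3.141, -0.001, 2.416]
ft_force: [-0.2, 0.7, -0.1]
grip_width: 0.559
finger_force: 0.0
t16.30 [ 600.  -335.1   24.9] [-1.800e+02 -1.000e-01  1.384e+02] w0.559 f0.0 [-0.2  0.7 -0.1]
[600.0, -335.0, 11.0, 138.4] [0.0001 0.0001 0.0139] [-0.0003 -0.001   0.0003]
```

```bash
python3 -m crank '[[0,0,0.004,0,0,0],[0,0,0.008,0,0,0],[0,0,0.011,0,0,0],[0,0,0.014,0,0,0],[0,0,0.014,0,0,0]]';  python3 -m crank '[[0,0,0,0,0,0],[0,0,0,0,0,0],[0,0,0,0,0,0],[0,0,0,0,0,0],[0,0,0,0,0,0],[0,0,0,0,0,0],[0,0,0,0,0,0]]' 0 30;python3 -m crank '[[0,0,-0.02,0,0,0],[0,0,-0.05,0,0,0],[0,0,-0.09,0,0,0],[0,0,-0.12,0,0,0],[0,0,-0.12,0,0,0]]'; python3 go.py 432 -317.5 128 97.8
```

```text
clock: 16.72
tcp_pos: [0.6001, -0.3352, 0.0111]
ee_rot: [-3.141, -0.0, 2.416]
ft_force: [-0.1, -0.1, -0.6]
grip_width: 0.558
finger_force: 0.0
clock: 17.3
tcp_pos: [0.6003, -0.3353, 0.0116]
ee_rot: [-3.142, 0.0, 2.416]
ft_force: [-0.9, -0.1, 5.4]
grip_width: 0.435
finger_force: 30.6
clock: 17.72
tcp_pos: [0.6022, -0.3364, 0.1377]
ee_rot: [3.14, 0.008, 2.416]
ft_force: [0.1, -0.1, 0.2]
grip_width: 0.438
finger_force: 30.3
t17.72 [ 602.2 -336.4  137.7] [179.9   0.5 138.4] w0.438 f30.3 [ 0.1 -0.1  0.2]
[432.0, -317.5, 128.0, 97.8] [ 0.1399 -0.0989  0.0083] [0.0047 0.007  0.7086]
```

```bash
python3 -m crank '[[0.012,-0.009,0,0,0,0.06],[0.03,-0.021,0,0,0,0.15],[0.048,-0.034,0,0,0,0.24],[0.066,-0.047,0,0,0,0.33],[0.084,-0.059,0,0,0,0.42],[0.1,-0.071,0,0,0,0.51],[0.116,-0.082,0.005,0,0,0.59],[0.13,-0.092,0.005,0,0,0.66],[0.137,-0.097,0.005,0,0,0.7],[0.14,-0.099,0.008,0,0,0.7086],[0.14,-0.099,0.008,0,0,0.7086]]'; python3 go.py 432 -317.3 51 97.8
```

```text
clock: 18.63
tcp_pos: [0.4294, -0.3164, 0.123]
ee_rot: [-3.141, -0.0, 1.708]
ft_force: [0.7, 0.4, -0.1]
grip_width: 0.433
finger_force: 30.3
t18.63 [ 429.4 -316.4  123. ] [-180.    -0.    97.8] w0.433 f30.3 [ 0.7  0.4 -0.1]
[432.0, -317.3, 51.0, 97.8] [-0.0013  0.0025  0.072 ] [-0.0005 -0.0002  0.0007]
```

```bash
python3 -m crank '[[-0.001,0.0025,0.02,0,0,0],[-0.001,0.0025,0.045,0,0,0],[-0.001,0.0025,0.06,0,0,0],[-0.001,0.0025,0.067,0,0,0],[-0.001,0.0025,0.07,0,0,0],[-0.001,0.0025,0.072,0,0,0],[-0.001,0.0025,0.072,0,0,0],[-0.001,0.0025,0.072,0,0,0]]'; python3 go.py 432 -317.3 49.3 97.8;  python3 - <<'E'
from h import *
save("side","s4.png",(260,240,420,360),4)
E
```

```text
clock: 19.3
tcp_pos: [0.4328, -0.3173, 0.052]
ee_rot: [3.141, 0.001, 1.708]
ft_force: [-0.5, 0.0, -0.7]
grip_width: 0.438
finger_force: 30.3
t19.30 [ 432.8 -317.3   52. ] [180.    0.   97.8] w0.438 f30.3 [-0.5  0.  -0.7]
[432.0, -317.3, 49.3, 97.8] [ 0.0001 -0.0008  0.0027] [0.0008 0.0008 0.0007]
```

View pics/s4.png

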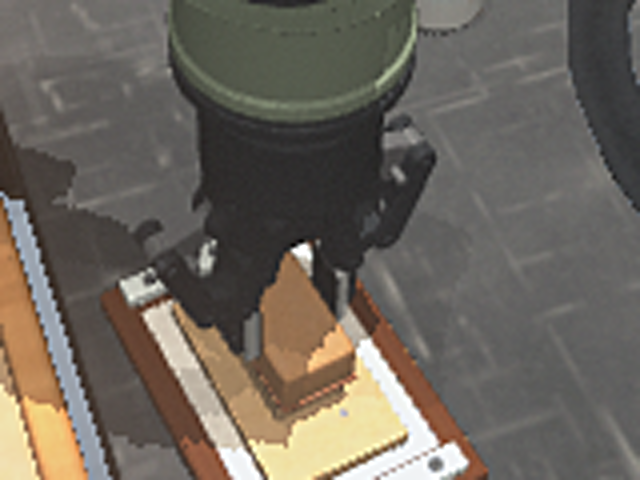

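The cork block (crop 310,350) hangs just above the pine block, aligned. Setting it down.

```bash
python3 -m crank '[[0,-0.0005,0.001,0,0,0],[0,-0.0005,0.002,0,0,0],[0,-0.0005,0.0025,0,0,0],[0,-0.0005,0.0025,0,0,0]]'; python3 -m crank '[[0,0,0,0,0,0],[0,0,0,0,0,0],[0,0,0,0,0,0],[0,0,0,0,0,0]]' 0.65;  python3 -m crank '[[0,0,-0.02,0,0,0],[0,0,-0.06,0,0,0],[0,0,-0.1,0,0,0],[0,0,-0.12,0,0,0],[0,0,-0.12,0,0,0]]'; python3 go.py 609 -105 150 98
```

```text
clock: 19.68
tcp_pos: [0.432, -0.3172, 0.0493]
ee_rot: [3.141, 0.0, 1.707]
ft_force: [-0.6, 0.7, 7.9]
grip_width: 0.439
finger_force: 31.2
clock: 20.02
tcp_pos: [0.4319, -0.3171, 0.0488]
ee_rot: [-3.142, 0.0, 1.707]
ft_force: [0.6, 0.5, -0.9]
grip_width: 0.65
finger_force: 0.0
clock: 20.43
tcp_pos: [0.4331, -0.318, 0.1729]
ee_rot: [3.137, 0.004, 1.707]
ft_force: [-0.5, 0.2, -0.2]
grip_width: 0.646
finger_force: 0.0
t20.43 [ 433.1 -318.   172.9] [179.7   0.2  97.8] w0.646 f0.0 [-0.5  0.2 -0.2]
[609.0, -105.0, 150.0, 98.0] [0.1873 0.2031 0.0231] [ 0.0045  0.0042 -0.0033]
```

```bash
python3 -m crank '[[0.018,0.02,0,0,0,0],[0.04,0.043,0,0,0,0],[0.062,0.067,0.005,0,0,0],[0.084,0.091,0.01,0,0,0],[0.106,0.115,0.015,0,0,0],[0.128,0.139,0.02,0,0,0],[0.15,0.163,0.02,0,0,0],[0.172,0.187,0.02,0,0,0],[0.184,0.2,0.02,0,0,0],[0.187,0.203,0.02,0,0,0],[0.187,0.203,0.02,0,0,0]]' 1; python3 - <<'E'
from fit import *
from go import go
fit("cork_block",(432,-317,8),.038);fit("tub",(609,-105,0))
save("top","t3.png",(330,140,520,290),4)
save("side","s5.png",(240,180,480,380),3)
go((609,-105,27,98))
E
```

```text
clock: 21.35
tcp_pos: [0.6077, -0.1031, 0.1481]
ee_rot: [-3.141, -0.0, 1.709]
ft_force: [-0.6, -0.2, -0.2]
grip_width: 0.995
finger_force: 0.0
cork_block ['top'] [ 431.6 -316.    10.7] iou 0.898
cork_block ['side'] [ 430.4 -317.     7.8] iou 0.917
cork_block ['top', 'side'] [ 430.9 -316.8    8.7] iou 0.898
tub ['side'] [ 609.9 -103.1   -0. ] iou 0.903
t21.85 [ 607.5 -104.5  148.9] [-180.     0.    97.8] w0.999 f0.0 [-0.   0.1  0.5]
(609, -105, 27, 98) [-0.0007  0.0015  0.1219] [-0.      0.0001 -0.0036]
```

View pics/s5.png

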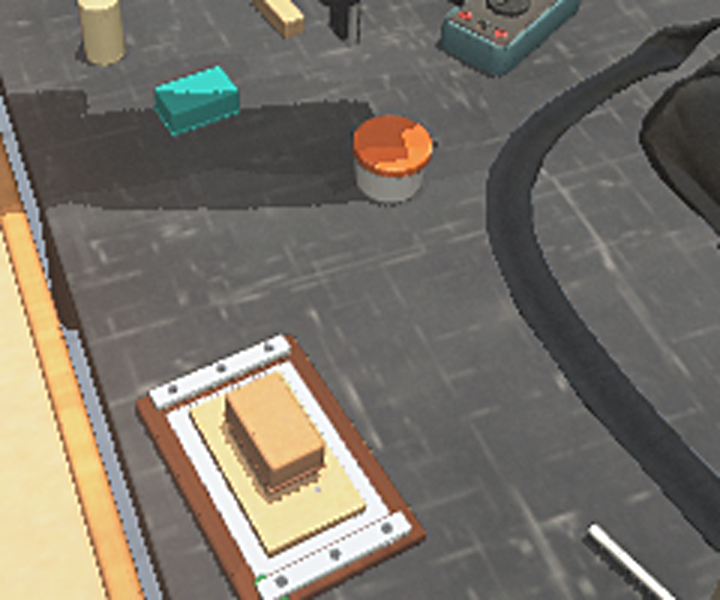

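View pics/t3.png

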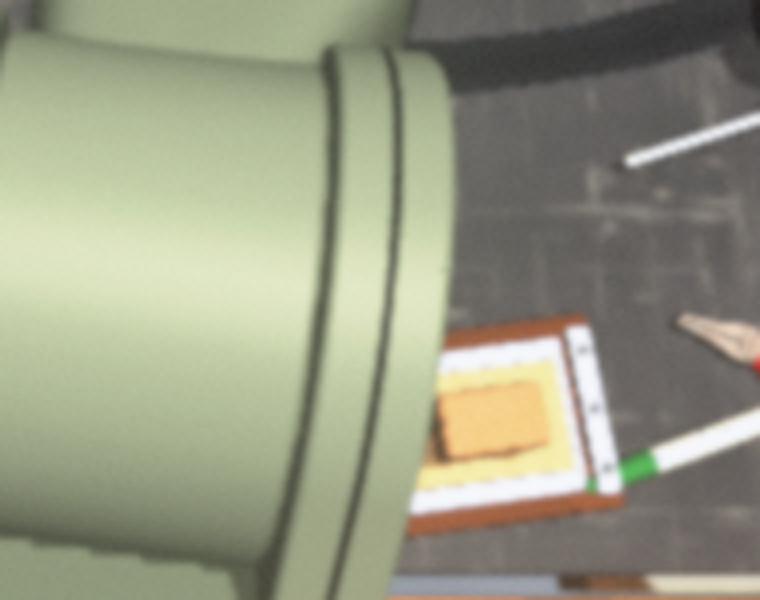

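The cork block sits centred on the pine block. In the side crop the tub is at (392,150) and the strap stays clear of it. Grasping the lid next.

```bash
python3 -m crank '[[-0.001,0.0015,0.02,0,0,0],[-0.001,0.0015,0.05,0,0,0],[-0.001,0.0015,0.085,0,0,0],[-0.001,0.0015,0.105,0,0,0],[-0.001,0.0015,0.115,0,0,0],[-0.001,0.0015,0.122,0,0,0],[-0.001,0.0015,0.122,0,0,0],[-0.001,0.0015,0.122,0,0,0]]' 0.87;  python3 -m crank '[[0,0,0,0,0,0],[0,0,0,0,0,0],[0,0,0,0,0,0],[0,0,0,0,0,0],[0,0,0,0,0,0],[0,0,0,0,0,0],[0,0,0,0,0,0]]' 0 35;python3 -m crank '[[0,0,-0.02,0,0,0],[0,0,-0.05,0,0,0],[0,0,-0.09,0,0,0],[0,0,-0.13,0,0,0],[0,0,-0.16,0,0,0],[0,0,-0.16,0,0,0]]'; python3 go.py 431.5 -317 175 98
```

```text
clock: 22.52
tcp_pos: [0.6097, -0.1052, 0.0278]
ee_rot: [3.14, 0.0, 1.707]
ft_force: [0.2, -0.0, -0.0]
grip_width: 0.872
finger_force: 0.0
clock: 23.1
tcp_pos: [0.6097, -0.1052, 0.0285]
ee_rot: [3.14, 0.001, 1.707]
ft_force: [-4.0, 0.7, 13.0]
grip_width: 0.682
finger_force: 35.1
clock: 23.6
tcp_pos: [0.6113, -0.1055, 0.1938]
ee_rot: [3.133, 0.003, 1.707]
ft_force: [0.5, -0.4, -0.9]
grip_width: 0.68
finger_force: 38.9
t23.60 [ 611.3 -105.5  193.8] [179.5   0.2  97.8] w0.680 f38.9 [ 0.5 -0.4 -0.9]
[431.5, -317.0, 175.0, 98.0] [-0.185  -0.2071  0.0174] [ 0.009   0.0028 -0.0033]
```

```bash
python3 -m crank '[[-0.018,-0.02,0,0,0,0],[-0.04,-0.044,0,0,0,0],[-0.062,-0.068,0,0,0,0],[-0.084,-0.093,0,0,0,0],[-0.106,-0.117,0,0,0,0],[-0.128,-0.142,0,0,0,0],[-0.148,-0.165,0.005,0,0,0],[-0.167,-0.187,0.005,0,0,0],[-0.179,-0.2,0.01,0,0,0],[-0.185,-0.207,0.015,0,0,0],[-0.185,-0.207,0.015,0,0,0]]'; python3 - <<'E'
from h import *
from go import go
save("side","s6.png",(240,220,440,370),3.5)
go((431.5,-317,95,98))
E
```

```text
clock: 24.52
tcp_pos: [0.4281, -0.3176, 0.1716]
ee_rot: [-3.141, 0.0, 1.705]
ft_force: [0.1, -0.0, -1.0]
grip_width: 0.682
finger_force: 38.9
t24.57 [ 429.4 -316.3  171.9] [180.   -0.   97.8] w0.681 f38.9 [ 0.3  1.1 -1.4]
(431.5, -317, 95, 98) [-0.001   0.002   0.0769] [ 0.0001 -0.0002 -0.0038]
```

View pics/s6.png

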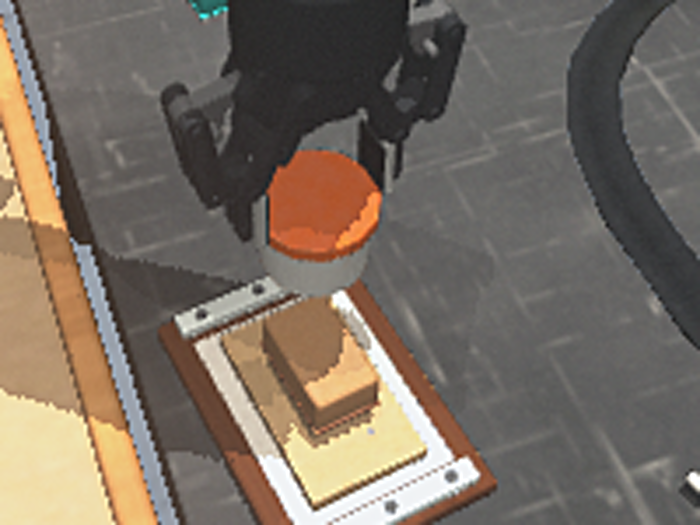

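The tub is held above the stack. I check its offset and tilt in the grip before lowering it.

```bash
python3 - <<'E'
import fit
from fit import *
fit.fit("tub",(430,-317,0),.1434)
im=arm.read_camera("side")[:,:,::-1].copy()
for y in(-.3165,-.322): pass
h=hull("side",(.4294,-.3163,0),D["tub"],.1434)
b=im[220:370,240:440];b=cv2.resize(b,None,fx=3.5,fy=3.5,interpolation=cv2.INTER_CUBIC)
cv2.polylines(b,[np.int32((h-[240,220]+.5)*3.5)],True,(255,0,255),1)
cv2.imwrite("pics/s7.png",b[80:350,150:480])
E
```

```text
Traceback (most recent call last):
AttributeError: 'function' object has no attribute 'fit'
```

```bash
python3 - <<'E'
from fit import *
fit("tub",(430,-317,0),.1434)
im=arm.read_camera("side")[:,:,::-1].copy()
h=hull("side",(.4294,-.3163,0),D["tub"],.1434)
b=im[220:370,240:440];b=cv2.resize(b,None,fx=3.5,fy=3.5,interpolation=cv2.INTER_CUBIC)
cv2.polylines(b,[np.int32((h-[240,220]+.5)*3.5)],True,(255,0,255),1)
cv2.imwrite("pics/s7.png",b[80:350,150:480])
E
```

```text
tub ['top'] [ 428.9 -303.4   -3.3] iou 0.652
tub ['side'] [ 430.5 -313.7    1.8] iou 0.849
tub ['top', 'side'] [ 430.4 -313.5    3.5] iou 0.749
```

View pics/s7.png

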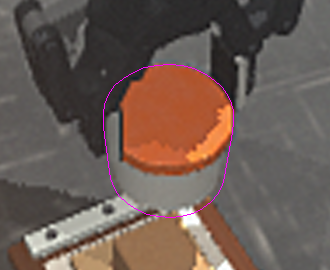

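The predicted outline (magenta, centred about 168,140) matches the tub, upright and within 1–2 mm. Lowering it.

```bash
python3 -m crank '[[-0.0015,0.002,0.02,0,0,0],[-0.0015,0.002,0.045,0,0,0],[-0.0015,0.002,0.06,0,0,0],[-0.0015,0.002,0.068,0,0,0],[-0.0015,0.002,0.073,0,0,0],[-0.0015,0.002,0.076,0,0,0],[-0.0015,0.002,0.077,0,0,0],[-0.0015,0.002,0.077,0,0,0]]'; python3 go.py 431.5 -317.7 91.5 98
```

```text
clock: 25.48
tcp_pos: [0.4317, -0.3178, 0.0954]
ee_rot: [3.141, 0.001, 1.707]
ft_force: [-0.1, 1.0, -1.1]
grip_width: 0.678
finger_force: 38.9
t25.48 [ 431.7 -317.8   95.4] [180.    0.   97.8] w0.678 f38.9 [-0.1  1.  -1.1]
[431.5, -317.7, 91.5, 98.0] [ 0.0001 -0.0002  0.0039] [ 0.0005  0.0006 -0.003 ]
```

```bash
python3 -m crank '[[0,0,0.001,0,0,0],[0,0,0.002,0,0,0],[0,0,0.003,0,0,0],[0,0,0.0035,0,0,0],[0,0,0.0035,0,0,0]]'; python3 go.py 431.5 -317.7 91.5 98
```

```text
clock: 25.9
tcp_pos: [0.4314, -0.3177, 0.0913]
ee_rot: [-3.141, 0.0, 1.707]
ft_force: [-0.8, -0.2, -0.3]
grip_width: 0.676
finger_force: 38.9
t25.90 [ 431.4 -317.7   91.3] [-180.     0.    97.8] w0.676 f38.9 [-0.8 -0.2 -0.3]
[431.5, -317.7, 91.5, 98.0] [-0.      0.0001 -0.0002] [-0.0001  0.     -0.0032]
```

```bash
python3 -m crank '[[0,0,0.0005,0,0,0],[0,0,0.001,0,0,0],[0,0,0.001,0,0,0],[0,0,0.001,0,0,0]]';python3 -m crank '[[0,0,0.0005,0,0,0],[0,0,0.001,0,0,0],[0,0,0.001,0,0,0],[0,0,0.001,0,0,0]]'
```

```text
clock: 26.23
tcp_pos: [0.4315, -0.3177, 0.0904]
ee_rot: [3.142, 0.0, 1.707]
ft_force: [-0.5, 0.5, 1.1]
grip_width: 0.68
finger_force: 39.1
clock: 26.57
tcp_pos: [0.4317, -0.3179, 0.0902]
ee_rot: [3.141, 0.001, 1.707]
ft_force: [-2.8, 1.0, 19.6]
grip_width: 0.677
finger_force: 40.7
```

Contact. Releasing and lifting away.

```bash
python3 -m crank '[[0,0,-0.001,0,0,0],[0,0,-0.001,0,0,0]]'; python3 -m crank '[[0,0,0,0,0,0],[0,0,0,0,0,0],[0,0,0,0,0,0],[0,0,0,0,0,0],[0,0,0,0,0,0],[0,0,0,0,0,0]]' 0.95;  python3 -m crank '[[0,0,-0.015,0,0,0],[0,0,-0.04,0,0,0],[0,0,-0.08,0,0,0],[0,0,-0.11,0,0,0],[0.03,0,-0.12,0,0,0],[0.07,0,-0.12,0,0,0],[0.11,0,-0.12,0,0,0],[0.15,0,-0.12,0,0,0],[0.19,0,-0.12,0,0,0],[0.23,0,-0.12,0,0,0],[0.27,0,-0.12,0,0,0],[0.27,0,-0.12,0,0,0]]';python3 -m crank '[[0.04,0,0,0,0,0],[0.08,0,0,0,0,0],[0.12,0,0,0,0,0],[0.16,0,0,0,0,0],[0.2,0,0,0,0,0],[0.2,0,0,0,0,0],[0.2,0,0,0,0,0]]'; python3 - <<'E'
from fit import *
fit("tub",(432,-317,0),.063);fit("cork_block",(432,-317,8),.038);fit("plate",(432,-317,8),.012)
a=arm.read_camera("top")[:,:,::-1][190:300,380:510];b=arm.read_camera("side")[:,:,::-1][240:350,260:390]
cv2.imwrite("pics/f.png",cv2.resize(np.hstack([a,b]),None,fx=3,fy=3,interpolation=cv2.INTER_CUBIC))
E
```

```text
clock: 26.73
tcp_pos: [0.4315, -0.3177, 0.0905]
ee_rot: [3.141, 0.0, 1.707]
ft_force: [-1.0, 0.2, -0.4]
grip_width: 0.681
finger_force: 38.9
clock: 27.23
tcp_pos: [0.4315, -0.3177, 0.0903]
ee_rot: [-3.142, 0.0, 1.707]
ft_force: [-0.7, -0.4, 0.0]
grip_width: 0.945
finger_force: 0.0
clock: 28.23
tcp_pos: [0.3939, -0.0432, 0.2104]
ee_rot: [-3.141, -0.002, 1.717]
ft_force: [-0.8, -0.4, -0.9]
grip_width: 0.949
finger_force: 0.0
clock: 28.82
tcp_pos: [0.3669, 0.1501, 0.2102]
ee_rot: [-3.142, -0.0, 1.712]
ft_force: [0.0, 0.0, 0.2]
grip_width: 0.951
finger_force: 0.0
tub ['top'] [ 431.3 -317.3    9.8] iou 0.894
tub ['side'] [ 430.9 -315.9    2.7] iou 0.895
tub ['top', 'side'] [ 430.8 -317.     2.1] iou 0.893
cork_block ['top'] [ 430.  -318.8    7.5] iou 0.299
cork_block ['side'] [ 435.7 -318.7   -5.4] iou 0.412
cork_block ['top', 'side'] [ 431.7 -318.7    5.3] iou 0.349
plate ['top'] [ 432.8 -316.3    8.1] iou 0.335
plate ['side'] [ 431.7 -318.3    8.2] iou 0.505
plate ['top', 'side'] [ 432.2 -318.1    6.9] iou 0.419
```

View pics/f.png

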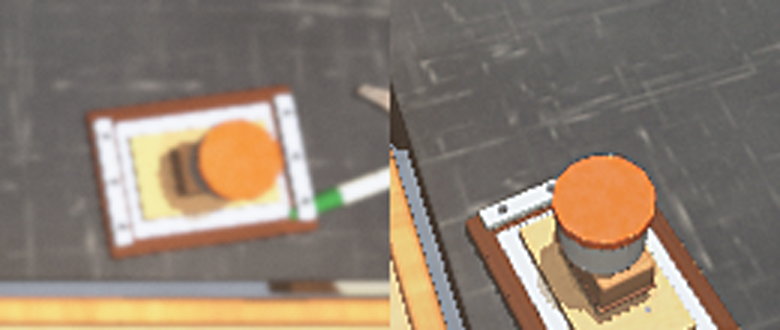

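The full stack stands upright and centred: in the left crop the tub is at (238,160), displaced by parallax. The plate is clear of both stops. Handing in.

```bash
python3 -c "
from cell import arm
print(arm.hand_in())"
```

```text
the job is handed in; nothing more can be done
None
```

The pressing stack (plate, pine block, cork block, tub) is built on the gluing board, each piece centred to within about 2 mm by the camera fits and aligned along the board. The job was handed in at about 29 s on the clock; no verdict came back.

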